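Set a hat former's heat lever to the third click and start it

ROBOT

A 6-joint arm with a two-finger parallel gripper is mounted at the origin on the work surface. World frame = base frame: x ahead of the robot, y to its left, z up, the work surface at z = 0. Lengths are in m, angles in degrees, forces in N, time in s.
With the tool pointing down it reaches from about 0.4 to 0.825 m from the base axis. Payload 7 kg.
Tool frame: the origin (TCP) lies on the front face of the gripper's body, between the roots of the fingers; the fingertips stand 66 mm ahead of it and the grasp point (between the pads) lies 47 mm ahead of it (nose_length is the distance from the TCP to the fingertips, in m); y points along the fingers, z is the direction in which the jaws open and shut, and the axes are right-handed (so a half turn about y gives the same grasp; the last joint's range is limited). The gripper opens to 88 mm and grips with 3 to 60 N. Pads are 19 mm wide; open, the fingers measure 130 mm over their backs; the gripper's body (78 mm by 193 mm) begins 47 mm behind the grasp point.
Start: joints at [-50.644, 20.546, 0.682, 0, -70.136, -16.507], TCP at [0.262, -0.622, 0.292] pointing down, gripper open.
Joint ranges: [-176.03, 176.03], [-82.01, 121.73], [-58.28, 71.71], [-173.87, 95.51], [-174.79, -0.11], [-173.66, 173.66]. Speed limits (degrees/s): [136.94, 136.94, 172.46, 180, 180, 180].

INTERFACE

Orientations are given as [roll, pitch, yaw] about the fixed x, y, z axes, in that order (R = Rz(yaw) Ry(pitch) Rx(roll)).
In Python, from plant import get_state, capture, close_job, nose_length gives the robot as it stands.
- The arm moves only by the tool apply_moves, never from a script. Its argument "rows" is a list of rows, each a list of 2 entries, a list of its own where there are three numbers: the shift along the tool's x, y, z in m, then the turn about the tool's y in degrees. In form: [[[tx, ty, tz], yaw], ...]. A call has 1 to 20 rows; each row is the pose to reach, as a shift and turn from the pose commanded when the call began, along the tool's axes at that moment; what a row does not reach only later rows make up. A row lasts 1/8 s, in which the tool goes at most 62.5 mm and 10.7 degrees, less where a joint would pass 70% of its speed; a pose out of reach is approached as far as the arm can. A call with a gripper value outside its range is refused whole. "gripper" is the opening, from 0 (shut) to 1 (fully open), set as the call begins (left out, the last holds). The fingers move at their own pace and stop on an object; "grip_force" is the grip in N (left out, the last holds). Time passes only in rows, so rows that repeat a pose let the fingers close. It gives the time, the measured TCP pose, the force and the opening at its end, in the units of the state.
- get_state(): the state, without advancing time (a new reading comes with each control period).
- capture(name): name is "scene" or "top" or "wrist"; returns a dict with "pixels" (400x640x3 uint8, blue, green, red), "z_map" (400x640 float32, m along the optical axis (not along the pixel's ray), 0 where there is no reading), "intrinsics" (3x3 intrinsics, pixels), "rvec" (rotation vector, rad) and "tvec" (3), from world to camera coordinates, as OpenCV has them; the wrist camera has in their place "mount" (4x4, takes a point from camera to tool coordinates, whose origin is the TCP and whose axes are the tool frame's). Camera axes: x right, y down, z forward; pixel columns grow to the right and rows downward; lengths in m; the calibration is good to about 2 mm. A picture is of the moment at which its call begins: read the wrist's pose just before it.
- close_job(): hands the job in, once; it reports no verdict.
The state is a dict: "time_s": time; "joints": joint angles; "qd": joint speeds; "joint_torque": joint torques, N m; "tcp_pos": TCP position; "eef_rot": TCP orientation; "contact_force": force on the tool from outside, world axes, zero at the start; "moment": the same for the moment, N m; "gripper_width": finger opening in m.
Only numpy, scipy, OpenCV 4.12 (cv2) and the standard library are available. Lean on these libraries where they do the work, as an engineer would, in place of code of your own. Each camera call takes 0.05 s, during which the arm holds its last target.

TASK

On the hat former, first push the heat lever fully back to its off stop, then slide it towards the dome, counting the clicks, and stop in the third notch without running past it. Only then press the round start button all the way down and move clear, leaving the lever in the third notch. Push with the outside of the fingers only, never taking the lever between them, and leave the brush, the spool and the pin jar alone.

Things in the scene. Friction and masses are not known exactly. Their poses are not given: they have to be found in the camera images.
- former: Hat former fixed to the table: grey metal housing 70 mm high, x -100 to +100, y -110 to +310 mm, with a flat control deck on top and, at (0, +205) mm, an aluminium dome 158 mm wide on a 176 mm disc, its top 210 mm above the table. Origin on the table under the middle of the control deck; x points away from the robot at yaw 0, y from the deck towards the dome, z up.
- heat_lever (a joint): Lever travel in m along former +y (towards the dome): 0 off stop (hard), hard stop at 0.100. Spring notches every 20 mm: off 0, clicks 0.020, 0.040, 0.060 (third), 0.080, 0.100; ridges halfway between. 3 to 5 N pushes it up a ridge; once over, it snaps ahead of the finger into the next notch and stays there. Starts near the first or second click.
- lever_top (a point): Top middle of the lever's handle, an upright black paddle 30 mm wide (former x), 14 mm thick (former y, the way it slides), 38 mm tall; its top is 45, its underside 7 mm above the deck. Axes as the former's. Moves with the lever on a track at former x = -35 mm; six ticks beside it mark the notches, the long one (y = -50 mm, far from the dome) is off.
- start_button (a joint): Travel of the start button in m: 0 up, 0.006 fully down. A spring returns it when let go; fully down takes about 5 N.
- start_button_top (a point): Middle of the top of the round steel start button (30 mm across, in a black housing) on the deck at x = +55, y = 0 mm of the former; it is pressed straight down.
- hat_brush: Loose wooden hat brush, 150 x 32 x 38 mm, bristles down on the table; origin under its middle, long axis x. To be left alone.
- spool: Loose wooden spool standing upright, 48 mm wide, 55 mm tall; origin at the centre of its underside. To be left alone.
- pin_jar: Loose closed glass pin jar with a steel cap, 54 mm wide, 65 mm tall; origin at the centre of its underside. To be left alone.

How it is judged (in metres and radians):
On the way, in this order (a step that is already met when the one before it is completed fails the run):
1. the lever is back at its off stop (value of joint heat_lever below 0.003 m), for 0.1 s.
2. the lever rests in the third notch (value of joint heat_lever between 0.056 and 0.064 m), for 0.2 s.
3. the start button is pressed down (value of joint start_button above 0.0045 m), for 0.02 s.
At the end, for the whole second after the job is handed in: The lever rests in the third notch (0.060 m, within 4 mm), and the start button, pressed at least 4.5 mm after the lever was set, is up again (all of step 2 and velocity of joint heat_lever between -0.01 and 0.01 m/s and value of joint start_button below 0.0015 m); the robot touches nothing.
It fails at once if the lever was pushed over the ridge past the third notch (value of joint heat_lever above 0.072 m).
It fails at once if the start button was pressed while the lever was not in the third notch (value of joint start_button above 0.003 m and (value of joint heat_lever below 0.054 m or value of joint heat_lever above 0.066 m)).
It fails at once if the lever was taken between the fingers (y of the grasp point in the frame of lever_top between -0.007 and 0.007 m and x of the grasp point in the frame of lever_top between -0.018 and 0.018 m and z of the grasp point in the frame of lever_top below 0.008 m).
It fails at once if the brush, the spool or the jar was moved or lifted (distance of any of hat_brush, spool, pin_jar from where it was at the start of the episode above 0.02 m).
It also fails if it takes over 64 s, if anything falls off the work surface, if the arm or the gripper's body presses on something with over 40 N, if the wrist force passes 120 N, or if a joint passes its speed limit or range.

## Working session

There is one attempt and no reset: what is moved stays moved. The work goes in short steps, Python scripts to look and compute and a tool call to move; the robot and the scene stay as the last step left them, time stands still between calls to the robot, and variables do not carry over. Pictures are saved under pics/ and viewed, and the job is handed in when it is done.

Besides the shell and the picture viewer there is one more tool, called after "Emit:" by a JSON object that holds its "name" and its "arguments", one argument or row to a line. apply_moves: Moves the arm, as the interface text tells. Its arguments: {"type":"object","properties":{"rows":{"type":"array"},"gripper":{"type":"number"},"grip_force":{"type":"number"}},"required":["rows"]}

```bash
mkdir -p pics; ls
python3 - <<'E'
from plant import *
import cv2
print(get_state())
for n in ("scene","top","wrist"):
    c=capture(n); cv2.imwrite(f"pics/{n}0.png",c["pixels"])
    import numpy as np; np.save(f"{n}0.npy",c,allow_pickle=True)
    print(n,c["intrinsics"],c.get("rvec"),c.get("tvec"),c.get("mount"))
print(nose_length)
E
```

```text
pics
{'time_s': 0.0, 'joints': array([-5.06439726e+01,  2.05904061e+01,  6.32499706e-01, -1.98083219e-02,
       -7.01351100e+01, -1.65058803e+01]), 'qd': array([ 0.04910932, -0.06264521, -0.00266818, -0.01744451, -0.01920364,
        0.03204907]), 'joint_torque': array([ 7.97143207e-05, -5.82714200e+01,  2.93051541e+01,  6.99694142e+00,
        6.72103168e-03, -1.69092427e-04]), 'tcp_pos': array([ 0.26193591, -0.62168339,  0.29122551]), 'eef_rot': array([-8.99055258e+01,  8.57611064e-03,  2.28434081e+01]), 'contact_force': array([-0.90946841,  0.33627431, -0.10591657]), 'moment': array([0.0080167 , 0.04169956, 0.00380793]), 'gripper_width': 0.0877282642221255}
scene [[425.48525956   0.         313.96030424]
 [  0.         425.48525956 204.66636114]
 [  0.           0.           1.        ]] [ 2.20193903  1.03143476 -0.41969763] [-0.32258735 -0.28555914  1.20345659] None
top [[431.21132641   0.         317.69461555]
 [  0.         431.21132641 199.27221613]
 [  0.           0.           1.        ]] [ 2.13876098 -2.1254349   0.17364151] [-0.04719067  0.61393386  0.92319589] None
wrist [[305.35022931   0.         316.17782094]
 [  0.         305.35022931 200.78801662]
 [  0.           0.           1.        ]] None None [[ 4.60420435e-04  9.59309091e-01  2.82357672e-01 -7.71361355e-02]
 [ 4.80131979e-04 -2.82357882e-01  9.59309020e-01 -9.22685321e-02]
 [ 9.99999779e-01 -3.06116528e-04 -5.90598312e-04  5.26133349e-04]
 [ 0.00000000e+00  0.00000000e+00  0.00000000e+00  1.00000000e+00]]
0.0656
```

View pics/scene0.png

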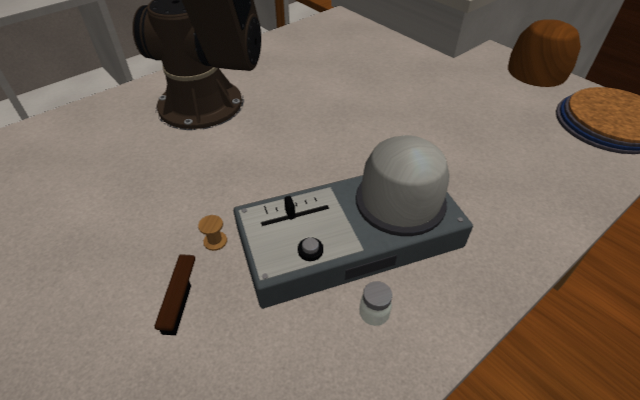

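View pics/top0.png

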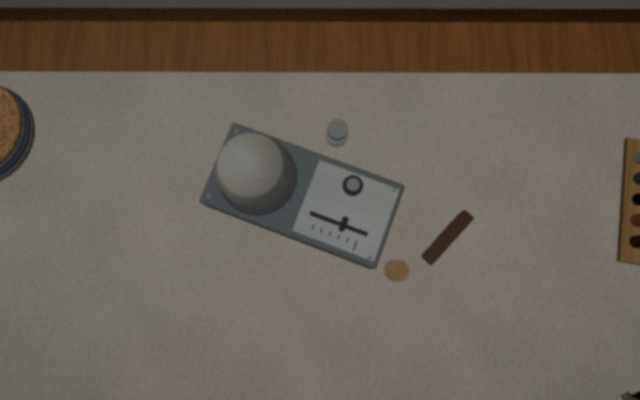

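View pics/wrist0.png

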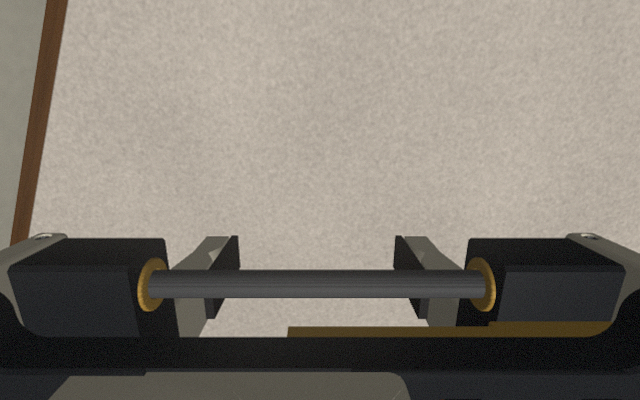

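Scene: the former sits mid-table in the top view with housing corners near (235,124), (403,184), (375,267) and (201,204). The lever is at (344,223), the button at (352,185), the spool at (396,270), the brush at (447,237) and the jar at (337,132). Next I'll measure these.

```bash
cat > h.py <<'E'
import numpy as np, cv2
def load(n): return np.load(n+".npy",allow_pickle=True).item()
def ray(c,uv,z):
    R,_=cv2.Rodrigues(np.array(c["rvec"])); t=np.array(c["tvec"]).ravel(); K=c["intrinsics"]
    d=R.T@np.linalg.inv(K)@np.array([uv[0],uv[1],1.]); o=-R.T@t
    return o+d*(z-o[2])/d[2]
def proj(c,P):
    return cv2.projectPoints(np.array(P,float).reshape(-1,3),np.array(c["rvec"],float),np.array(c["tvec"],float),c["intrinsics"],None)[0].reshape(-1,2)
E
python3 - <<'E'
from h import *
c=load("top0"); im=c["pixels"]
R,_=cv2.Rodrigues(c["rvec"]); print("cam",-R.T@c["tvec"])
for n,uv,z in [("A",(235,124),.07),("B",(403,184),.07),("C",(375,267),.07),("D",(201,204),.07),("lev",(344,222),.115),("but",(352,184),.085),("spool",(396,270),.055),("jar",(337,128),.065),("br1",(468,213),.03),("br2",(428,261),.03)]:
    print(n,ray(c,uv,z).round(4))
# white deck plate
hsv=cv2.cvtColor(im,cv2.COLOR_BGR2HSV); print(hsv[200,320],hsv[230,380],hsv[300,320],hsv[180,300])
cv2.imwrite("pics/top_zoom.png",cv2.resize(im[110:285,190:410],None,fx=3.4,fy=3.4,interpolation=cv2.INTER_CUBIC))
c=load("scene0");im=c["pixels"]
cv2.imwrite("pics/scene_zoom.png",cv2.resize(im[130:310,225:475],None,fx=3.2,fy=3.2,interpolation=cv2.INTER_CUBIC))
E
```

```text
cam [ 0.45214755 -0.04831756  1.01225511]
A [0.7844 0.1467 0.07  ]
B [ 0.6467 -0.2332  0.07  ]
C [ 0.4636 -0.1681  0.07  ]
D [0.5989 0.2149 0.07  ]
lev [ 0.5556 -0.099   0.115 ]
but [ 0.6429 -0.1185  0.085 ]
spool [ 0.4576 -0.2158  0.055 ]
jar [ 0.7778 -0.0866  0.065 ]
br1 [ 0.5879 -0.3883  0.03  ]
br2 [ 0.4782 -0.2927  0.03  ]
[ 90   6 120] [ 50   6 123] [ 21  34 121] [96 17 75]
```

View pics/top_zoom.png

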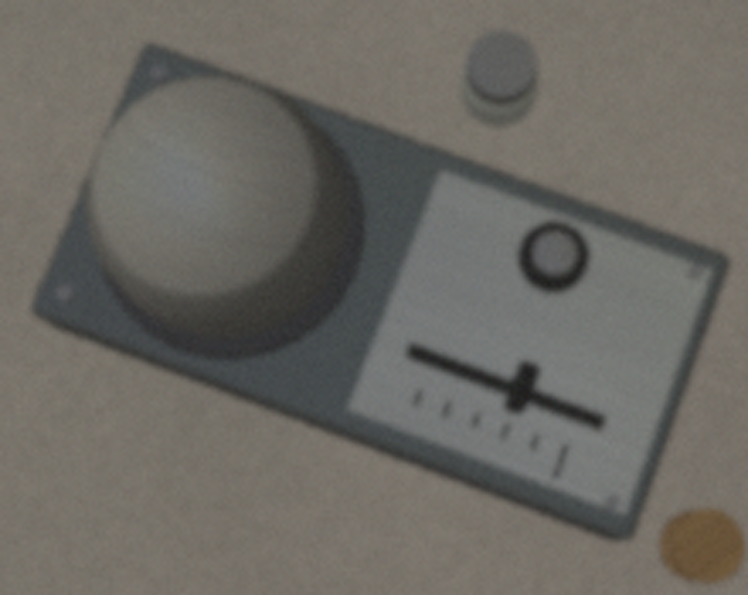

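View pics/scene_zoom.png

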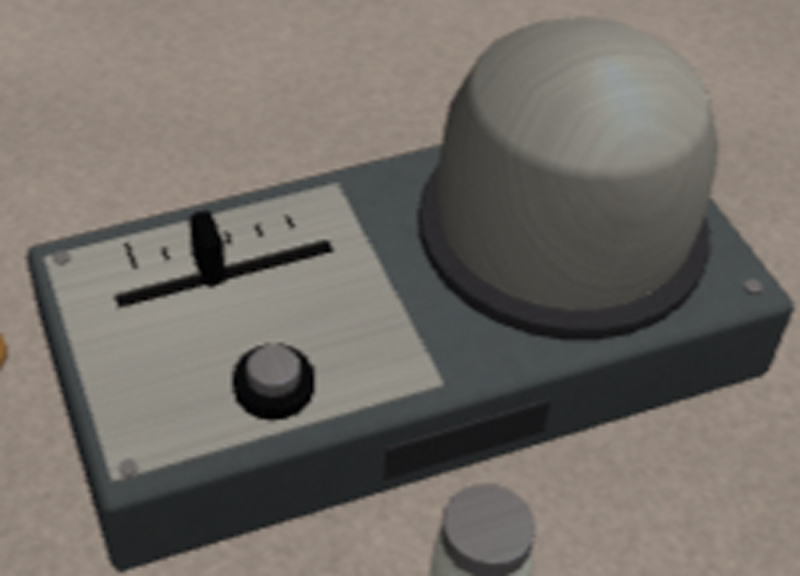

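```bash
cat >> h.py <<'E'
def fit(L,W):
    L=np.array(L)[:,:2];W=np.array(W)[:,:2];l=L-L.mean(0);w=W-W.mean(0)
    a=np.arctan2((l[:,0]*w[:,1]-l[:,1]*w[:,0]).sum(),(l*w).sum()); R=np.array([[np.cos(a),-np.sin(a)],[np.sin(a),np.cos(a)]])
    t=W.mean(0)-R@L.mean(0); return a,t,R,(W-(L@R.T+t))
E
python3 - <<'E'
from h import *
t=load("top0"); s=load("scene0")
fT=lambda u,v:(190+(u+.5)/3.4-.5,110+(v+.5)/3.4-.5)
fS=lambda u,v:(225+(u+.5)/3.2-.5,130+(v+.5)/3.2-.5)
L=[(.1,.31),(.1,-.11),(-.1,-.11),(-.1,.31)]
W=[ray(t,fT(*p),.07) for p in [(150,43),(727,258),(632,538),(35,312)]]
a,tt,R,res=fit(L,W); print("top corners",np.degrees(a),tt,(res*1e3).round(1))
# ticks (local y -50..50; x unknown): use y only after; scene corners B? 
ticksT=[(417,398),(446,410),(476,421),(505,432),(536,443),(561,460)]
loc=lambda p:(R.T@(p[:2]-tt)*1e3).round(1)
for p in ticksT: print("tick",loc(ray(t,fT(*p),.07)))
print("slot T",loc(ray(t,fT(410,351),.07)),loc(ray(t,fT(604,423),.07)))
print("slot S",loc(ray(s,fS(118,299),.07)),loc(ray(s,fS(331,247),.07)))
print("lever T top",loc(ray(t,fT(526,374),.115)),"S",loc(ray(s,fS(204,215),.115)))
print("button T",loc(ray(t,fT(554,255),.085)),"S",[ (z,loc(ray(s,fS(274,363),z))) for z in (.08,.085,.09)])
for p in [(130,255),(166,253),(228,239),(259,230),(291,221)]: print("tickS",loc(ray(s,fS(*p),.07)))
for n,c,b in (("top",t,(.0,)),("scene",s,0)):
    im=cv2.resize(c["pixels"],None,fx=1,fy=1)
    P=[list(R@np.array(l)+tt)+[.07] for l in L]
    cv2.polylines(im,[proj(c,P).round().astype(int)],True,(0,0,255),1)
    T=[list(R@np.array((-.035,y))+tt)+[.07] for y in (-.05,.05)]
    cv2.polylines(im,[proj(c,T).round().astype(int)],True,(0,255,0),1)
    cr=im[110:285,190:410] if n=="top" else im[130:310,225:475]
    cv2.imwrite(f"pics/ov_{n}.png",cv2.resize(cr,None,fx=3,fy=3,interpolation=cv2.INTER_NEAREST))
E
```

```text
top corners -20.413218777231187 [ 0.58964765 -0.10276834] [[-3.  -3.2]
 [-1.8  6.5]
 [ 4.2  1.8]
 [ 0.7 -5.1]]
tick [-61.8  52.5]
tick [-62.5  32.3]
tick [-62.3  11.7]
tick [-62.3  -8.2]
tick [-61.8 -29.2]
tick [-66.4 -47.9]
slot T [-34.9  67.6] [-34.3 -65.7]
slot S [-36.3 -64. ] [-33.2  69.1]
lever T top [-28.3  -7.3] S [-42.8  -6.5]
button T [54.5  2.1] S [(0.08, array([47.2,  5. ])), (0.085, array([50.9,  3.8])), (0.09, array([54.7,  2.6]))]
tickS [-68.2 -48.4]
tickS [-62.4 -27.3]
tickS [-60.8  11.8]
tickS [-61.7  32.2]
tickS [-62.3  53.4]
```

View pics/ov_top.png

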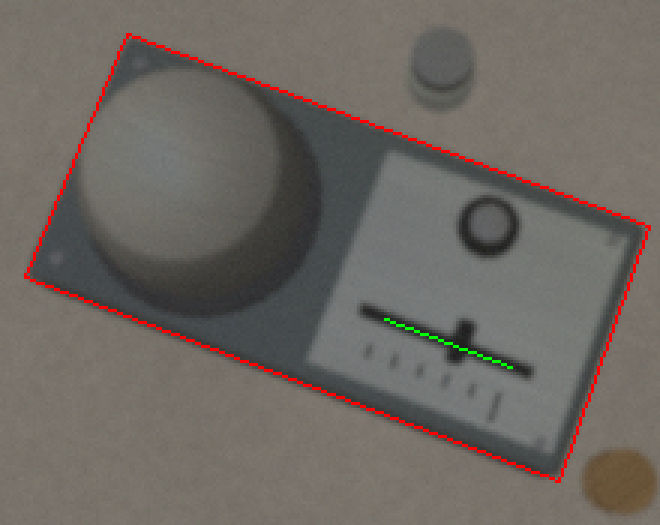

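View pics/ov_scene.png

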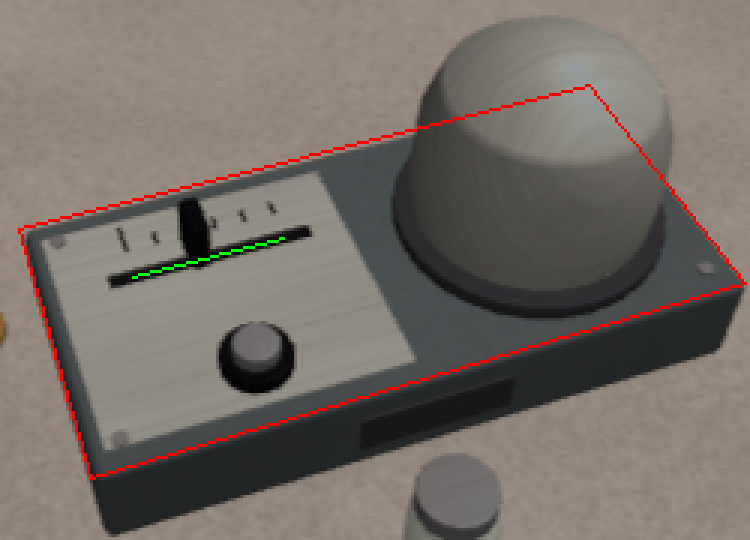

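Emit:
{"name": "apply_moves", "arguments": {
  "rows": [
    [[0.035,0,0.028],-3],
    [[0.07,0,0.056],-7],
    [[0.105,0,0.084],-10],
    [[0.14,0,0.112],-13],
    [[0.176,0,0.14],-17],
    [[0.211,0,0.168],-20],
    [[0.246,0,0.196],-23],
    [[0.282,0,0.223],-27],
    [[0.317,0,0.251],-30],
    [[0.352,0,0.279],-33],
    [[0.387,0,0.307],-37],
    [[0.423,0,0.335],-40],
    [[0.458,0,0.363],-43],
    [[0.493,0,0.391],-46.5],
    [[0.493,0,0.391],-46.5],
    [[0.493,0,0.391],-46.5],
    [[0.493,0,0.391],-46.5]
  ],
  "gripper": 0,
  "grip_force": 20
}}

```text
time_s: 2.28
tcp_pos: [0.5641, -0.071, 0.2921]
eef_rot: [-90.0, 0.0, 69.3]
contact_force: [-0.9, 0.2, 1.6]
gripper_width: 0.0004
```

Run:
```python
from plant import *
import cv2,numpy as np
from scipy.spatial.transform import Rotation as Ro
st=get_state(); c=capture("wrist"); c["st"]=st; np.save("wrist1.npy",c,allow_pickle=True)
R=Ro.from_euler("xyz",st["eef_rot"],degrees=True).as_matrix()
print(st["tcp_pos"],st["eef_rot"],st["joints"].round(1))
M=np.eye(4);M[:3,:3]=R;M[:3,3]=st["tcp_pos"];C=M@c["mount"]
W=np.linalg.inv(C)
im=c["pixels"].copy()
o=np.array([.5903,-.1009]);a=np.radians(-20.7);r=np.array([[np.cos(a),-np.sin(a)],[np.sin(a),np.cos(a)]])
for l in [(-.1,-.11,.07),(-.035,-.05,.07),(-.035,.05,.07),(.055,0,.09),(-.035,-.01,.115),(.1,-.11,.07)]:
    p=np.append(r@np.array(l[:2])+o,[l[2],1]); q=(W@p)[:3]; uv=c["intrinsics"]@q; uv=uv[:2]/uv[2]; print(l,uv.round(0),q[2])
    if q[2]>0: cv2.drawMarker(im,tuple(int(v) for v in uv),(0,0,255),0,8,1)
cv2.imwrite("pics/wrist1.png",im)
cv2.imwrite("pics/scene1.png",capture("scene")["pixels"])
```

```text
[ 0.5640847  -0.07102814  0.2921278 ] [-8.99859307e+01  9.47608112e-03  6.92814763e+01] [ 12.5  10.6 -13.    0.  -66.4 -33.3]
(-0.1, -0.11, 0.07) [384.  53.] 0.28690646524754376
(-0.035, -0.05, 0.07) [315. 119.] 0.3038656279367272
(-0.035, 0.05, 0.07) [315. 214.] 0.33202184197234597
(0.055, 0, 0.09) [223. 173.] 0.2988434868903502
(-0.035, -0.01, 0.115) [315. 167.] 0.2719487024952942
(0.1, -0.11, 0.07) [172.  53.] 0.2871078014561967
```

View pics/wrist1.png

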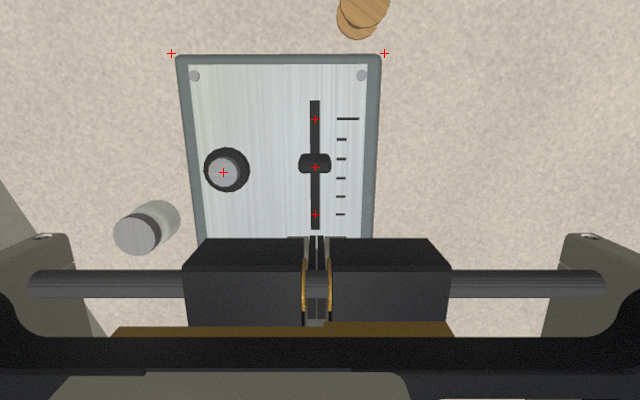

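View pics/scene1.png

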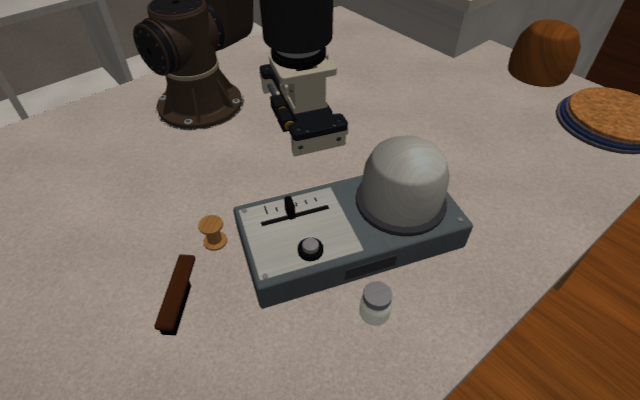

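The overlay marks land on the ticks (rows 119 to 214), the slot, the button at (223,173) and the lever near (315,165). That confirms the pose and puts the lever at the second click. Next I'll descend on its dome side.

Emit:
{"name": "apply_moves", "arguments": {
  "rows": [
    [[0,0.02,0],0],
    [[0,0.045,0],0],
    [[0,0.07,0],0],
    [[0,0.095,0],0],
    [[0,0.115,0],0],
    [[0,0.13,0],0],
    [[0,0.141,0],0],
    [[0,0.141,0],0],
    [[0,0.141,0],0]
  ]
}}

```text
time_s: 3.5
tcp_pos: [0.565, -0.0703, 0.1518]
eef_rot: [-90.0, -0.0, 69.4]
contact_force: [0.2, -0.6, 0.2]
gripper_width: 0.0006
```

Emit:
{"name": "apply_moves", "arguments": {
  "rows": [
    [[-0.004,0,0],0],
    [[-0.008,0,0],0],
    [[-0.012,0,0],0],
    [[-0.016,0,0],0],
    [[-0.02,0,0],0],
    [[-0.024,0,0],0],
    [[-0.027,0,0],0],
    [[-0.03,0,0],0],
    [[-0.033,0,0],0],
    [[-0.036,0,0],0],
    [[-0.039,0,0],0],
    [[-0.042,0,0],0],
    [[-0.045,0,0],0],
    [[-0.048,0,0],0],
    [[-0.05,0,0],0],
    [[-0.05,0,0],0]
  ]
}}

```text
time_s: 5.5
tcp_pos: [0.5466, -0.1174, 0.151]
eef_rot: [-90.0, 0.0, 69.3]
contact_force: [0.3, -0.3, -1.2]
gripper_width: 0.0007
```

Run:
```python
from plant import *
import cv2
print(get_state()["tcp_pos"])
cv2.imwrite("pics/wrist2.png",capture("wrist")["pixels"])
im=capture("scene")["pixels"]; cv2.imwrite("pics/scene2.png",cv2.resize(im[80:280,200:450],None,fx=3,fy=3))
```

```text
[ 0.54664623 -0.11742255  0.1510299 ]
```

View pics/wrist2.png

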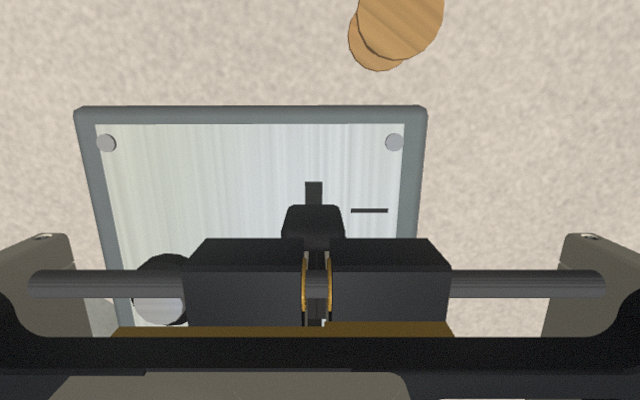

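View pics/scene2.png

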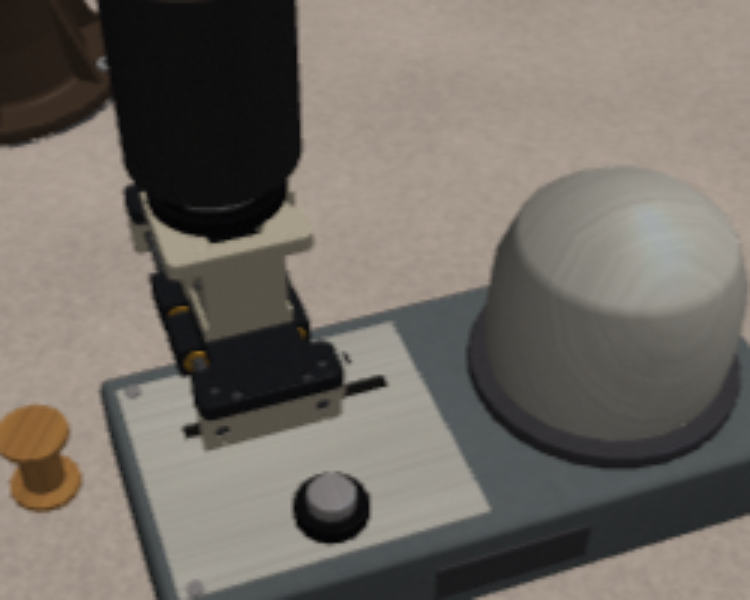

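The lever now covers the long tick (row 210). I'll press on a little to feel the hard stop.

Emit:
{"name": "apply_moves", "arguments": {
  "rows": [
    [[-0.001,0,0],0],
    [[-0.002,0,0],0],
    [[-0.003,0,0],0],
    [[-0.004,0,0],0],
    [[-0.004,0,0],0]
  ]
}}

```text
time_s: 6.22
tcp_pos: [0.5461, -0.1192, 0.1512]
eef_rot: [-90.0, -0.1, 69.4]
contact_force: [-0.3, 11.1, 0.8]
gripper_width: 0.0007
```

Emit:
{"name": "apply_moves", "arguments": {
  "rows": [
    [[0.004,0,0],0],
    [[0.009,0,0],0],
    [[0.009,-0.02,0],0],
    [[0.009,-0.04,0],0],
    [[0.009,-0.06,0],0],
    [[0.0,-0.06,0],0],
    [[-0.015,-0.06,0],0],
    [[-0.03,-0.06,0],0],
    [[-0.043,-0.06,0],0],
    [[-0.043,-0.06,0],0],
    [[-0.043,-0.04,0],0],
    [[-0.043,-0.02,0],0],
    [[-0.043,-0.005,0],0],
    [[-0.043,0,0],0],
    [[-0.043,0,0],0]
  ]
}}

```text
time_s: 8.1
tcp_pos: [0.5305, -0.1611, 0.1511]
eef_rot: [-90.0, 0.0, 69.4]
contact_force: [-0.7, -0.6, 0.3]
gripper_width: 0.0004
```

```bash
cat > look.py <<'E'
import sys
from plant import *
import cv2,numpy as np
s=get_state();p=s["tcp_pos"];d=p[:2]-np.array([.5903,-.1009]);a=np.radians(-20.7)
print(p,"local x,y",np.cos(a)*d[0]+np.sin(a)*d[1],-np.sin(a)*d[0]+np.cos(a)*d[1],s["contact_force"])
n=sys.argv[1]
cv2.imwrite(f"pics/wrist{n}.png",capture("wrist")["pixels"])
im=capture("scene")["pixels"]; cv2.imwrite(f"pics/scene{n}.png",cv2.resize(im[80:280,200:450],None,fx=3,fy=3))
im=capture("top")["pixels"]; cv2.imwrite(f"pics/top{n}.png",cv2.resize(im[110:310,190:440],None,fx=3,fy=3))
E
python3 look.py 3
```

```text
[ 0.5304724  -0.16105158  0.15109443] local x,y -0.03470330478943137 -0.07741599048953185 [-0.73155444 -0.59994672  0.34029196]
```

View pics/scene3.png

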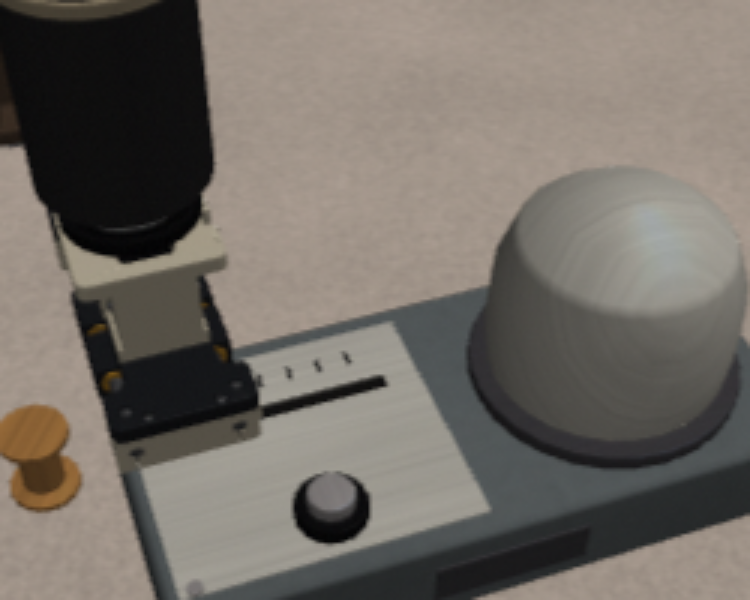

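View pics/top3.png

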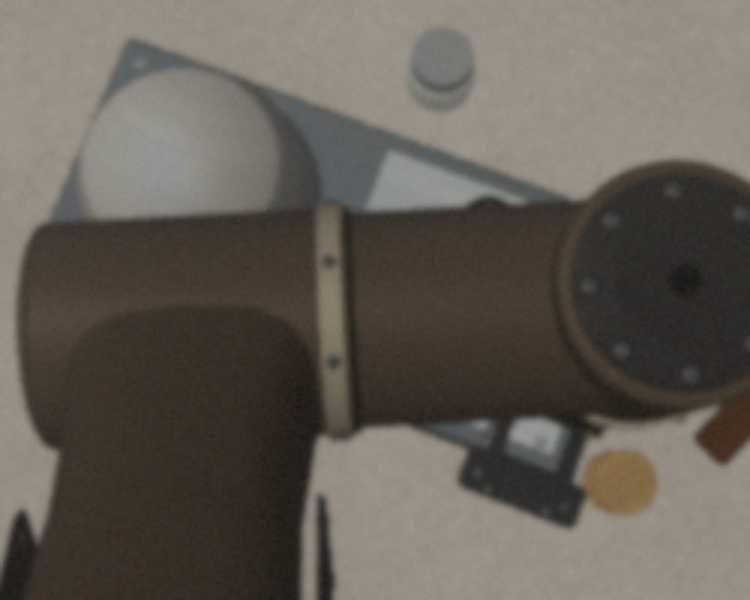

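Emit:
{"name": "apply_moves", "arguments": {
  "rows": [
    [[0.003,0,0],0],
    [[0.006,0,0],0],
    [[0.009,0,0],0],
    [[0.011,0,0],0],
    [[0.0125,0,0],0],
    [[0.014,0,0],0],
    [[0.0155,0,0],0],
    [[0.017,0,0],0],
    [[0.018,0,0],0],
    [[0.019,0,0],0],
    [[0.02,0,0],0],
    [[0.021,0,0],0],
    [[0.022,0,0],0],
    [[0.023,0,0],0],
    [[0.024,0,0],0],
    [[0.025,0,0],0],
    [[0.025,0,0],0]
  ]
}}

```text
time_s: 10.38
tcp_pos: [0.5392, -0.1376, 0.1512]
eef_rot: [-90.0, -0.0, 69.4]
contact_force: [-0.3, 1.4, -0.2]
gripper_width: 0.0007
```

```bash
python3 look.py 4
```

```text
[ 0.53920296 -0.13757738  0.15116479] local x,y -0.03483388924363755 -0.05237115061531121 [-0.27754308  1.39573434 -0.17510603]
```

View pics/scene4.png

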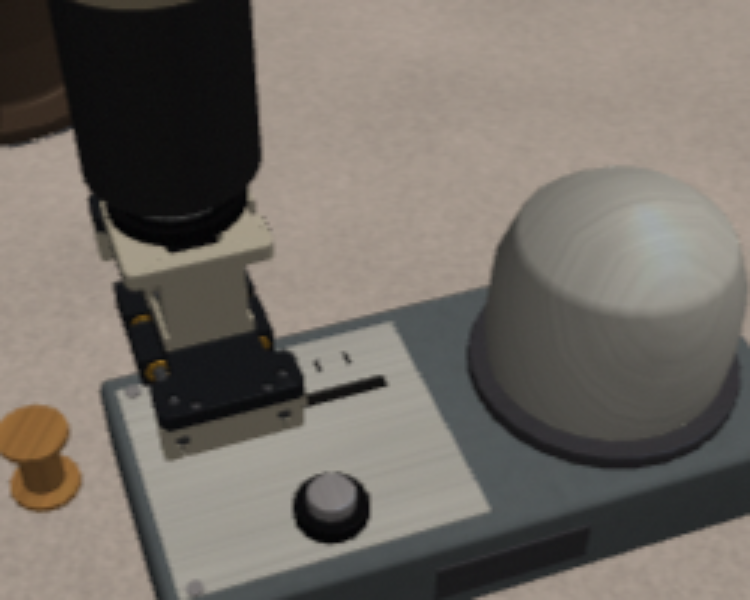

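View pics/wrist4.png

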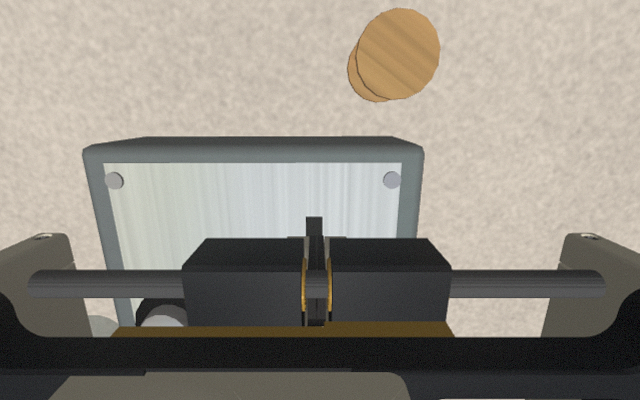

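Emit:
{"name": "apply_moves", "arguments": {
  "rows": [
    [[0.001,0,0],0],
    [[0.002,0,0],0],
    [[0.003,0,0],0],
    [[0.004,0,0],0],
    [[0.005,0,0],0],
    [[0.006,0,0],0],
    [[0.007,0,0],0],
    [[0.008,0,0],0],
    [[0.009,0,0],0],
    [[0.01,0,0],0],
    [[0.011,0,0],0],
    [[0.012,0,0],0]
  ]
}}

```text
time_s: 12.02
tcp_pos: [0.5434, -0.1262, 0.1512]
eef_rot: [-90.0, -0.0, 69.3]
contact_force: [-0.8, -3.0, 1.5]
gripper_width: 0.0005
```

Emit:
{"name": "apply_moves", "arguments": {
  "rows": [
    [[0.001,0,0],0],
    [[0.002,0,0],0],
    [[0.0025,0,0],0]
  ]
}}

```text
time_s: 12.4
tcp_pos: [0.5446, -0.1236, 0.1511]
eef_rot: [-90.0, -0.0, 69.4]
contact_force: [-0.1, -0.3, -0.4]
gripper_width: 0.0005
```

Emit:
{"name": "apply_moves", "arguments": {
  "rows": [
    [[0.001,0,0],0],
    [[0.002,0,0],0],
    [[0.003,0,0],0],
    [[0.004,0,0],0],
    [[0.004,0,0],0]
  ]
}}

```text
time_s: 13.02
tcp_pos: [0.5457, -0.1203, 0.1511]
eef_rot: [-90.0, -0.0, 69.4]
contact_force: [0.2, 0.0, 0.4]
gripper_width: 0.0
```

Emit:
{"name": "apply_moves", "arguments": {
  "rows": [
    [[-0.003,0,0],0],
    [[-0.005,0,0],0],
    [[-0.005,-0.02,0],0],
    [[-0.005,-0.05,0],0],
    [[-0.005,-0.08,0],0],
    [[-0.01,-0.1,0],0],
    [[-0.01,-0.1,0],0]
  ]
}}

```text
time_s: 13.9
tcp_pos: [0.5428, -0.13, 0.2529]
eef_rot: [-90.2, -0.1, 69.3]
contact_force: [-0.4, -0.9, -1.2]
gripper_width: 0.0005
```

```bash
python3 look.py 5
```

```text
[ 0.54276578 -0.13002485  0.25286154] local x,y -0.03417069704972569 -0.04404681397819545 [-0.43285355 -0.87227334 -1.16847564]
```

View pics/scene5.png

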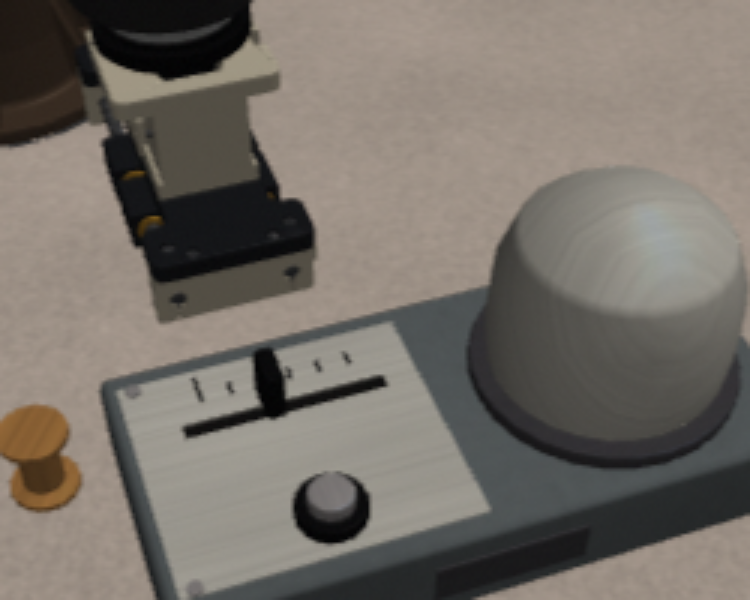

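View pics/wrist5.png

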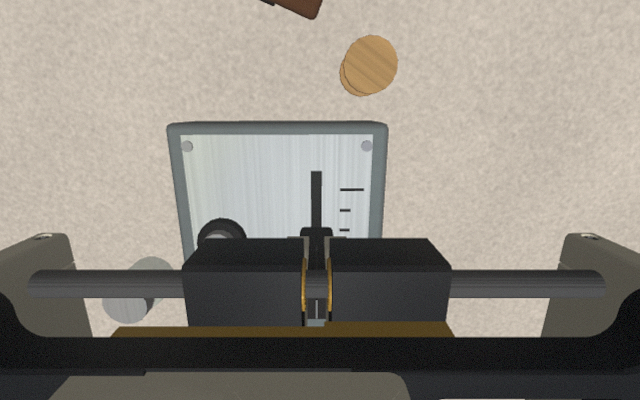

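The lever is in the second notch: in scene5 it stands at (268,380), the same place as at the start. One more click to go, so I'll descend behind it and push slowly.

Emit:
{"name": "apply_moves", "arguments": {
  "rows": [
    [[0,0.03,0],0],
    [[0,0.06,0],0],
    [[0,0.085,0],0],
    [[0,0.1,0],0],
    [[0,0.1,0],0],
    [[0.004,0.1,0],0],
    [[0.008,0.1,0],0],
    [[0.012,0.1,0],0],
    [[0.015,0.1,0],0],
    [[0.017,0.1,0],0],
    [[0.018,0.1,0],0],
    [[0.019,0.1,0],0],
    [[0.02,0.1,0],0],
    [[0.021,0.1,0],0],
    [[0.022,0.1,0],0],
    [[0.023,0.1,0],0]
  ]
}}

```text
time_s: 16.05
tcp_pos: [0.5503, -0.1081, 0.1512]
eef_rot: [-90.0, -0.0, 69.3]
contact_force: [-0.2, -4.0, 2.6]
gripper_width: 0.0006
```

Emit:
{"name": "apply_moves", "arguments": {
  "rows": [
    [[0.001,0,0],0],
    [[0.002,0,0],0],
    [[0.003,0,0],0],
    [[0.003,0,0],0]
  ]
}}

```text
time_s: 16.55
tcp_pos: [0.5514, -0.1049, 0.151]
eef_rot: [-90.0, -0.0, 69.4]
contact_force: [0.2, -0.0, 0.6]
gripper_width: 0.0004
```

Emit:
{"name": "apply_moves", "arguments": {
  "rows": [
    [[0.001,0,0],0],
    [[0.002,0,0],0],
    [[0.003,0,0],0],
    [[0.004,0,0],0],
    [[0.004,0,0],0]
  ]
}}

```text
time_s: 17.18
tcp_pos: [0.5528, -0.1015, 0.1512]
eef_rot: [-90.0, -0.0, 69.4]
contact_force: [0.0, -0.2, -0.1]
gripper_width: 0.0007
```

```bash
python3 look.py 6
```

```text
[ 0.55279098 -0.10154907  0.15115765] local x,y -0.0348581609167572 -0.013865662233292608 [ 0.01918969 -0.16649302 -0.13170751]
```

View pics/scene6.png

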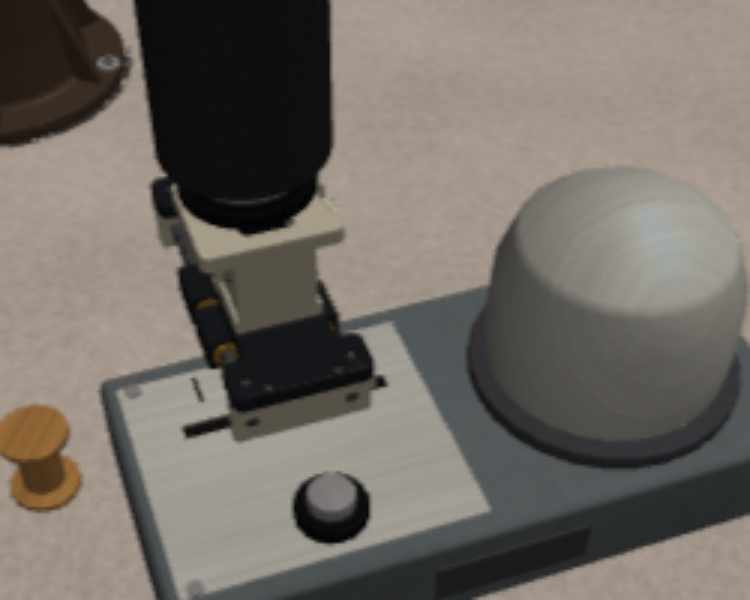

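The force rose to 4 N and then dropped to zero, which is the third click. I'll back off, lift and check.

Emit:
{"name": "apply_moves", "arguments": {
  "rows": [
    [[-0.004,0,0],0],
    [[-0.008,0,0],0],
    [[-0.008,-0.02,0],0],
    [[-0.008,-0.05,0],0],
    [[-0.015,-0.08,0],0],
    [[-0.03,-0.1,0],0],
    [[-0.03,-0.1,0],0],
    [[-0.03,-0.1,0],0]
  ]
}}

```text
time_s: 18.32
tcp_pos: [0.5418, -0.1297, 0.2506]
eef_rot: [-90.0, -0.0, 69.3]
contact_force: [-0.6, -0.1, -0.3]
gripper_width: 0.0008
```

```bash
python3 look.py 7
```

```text
[ 0.54178113 -0.129748    0.25061102] local x,y -0.03518964066618844 -0.044135892564429235 [-0.61347854 -0.1318052  -0.28078806]
```

View pics/scene7.png

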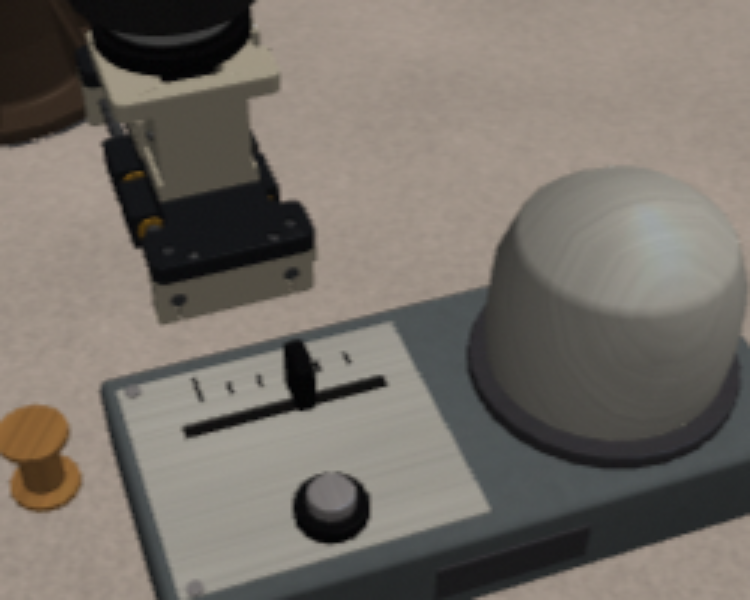

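The lever stands at (300,375) in scene7, on the third short tick, with two short ticks before it and two after it. Next is the button.

Emit:
{"name": "apply_moves", "arguments": {
  "rows": [
    [[0.01,0,-0.02],0],
    [[0.02,0,-0.045],0],
    [[0.034,0,-0.07],0],
    [[0.044,0,-0.09],0],
    [[0.044,0,-0.09],0],
    [[0.044,0.02,-0.09],0],
    [[0.044,0.045,-0.09],0],
    [[0.044,0.065,-0.09],0],
    [[0.044,0.08,-0.09],0],
    [[0.044,0.08,-0.09],0]
  ]
}}

```text
time_s: 19.73
tcp_pos: [0.641, -0.1202, 0.1698]
eef_rot: [-89.9, 0.1, 69.3]
contact_force: [-0.0, -0.4, 0.1]
gripper_width: 0.0007
```

```bash
python3 look.py 8
```

```text
[ 0.64104938 -0.12019344  0.16984589] local x,y 0.054292948094411236 -0.00010930969212428338 [-0.03071991 -0.40114211  0.06662173]
```

View pics/scene8.png

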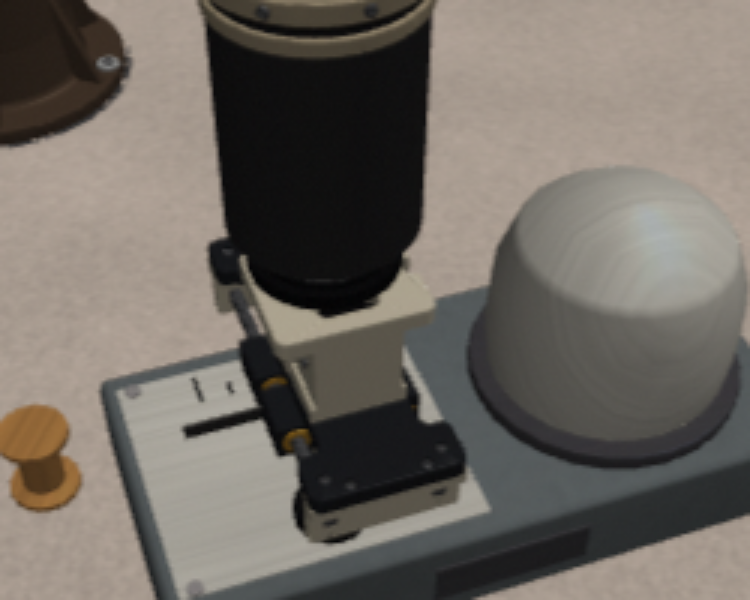

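View pics/wrist8.png

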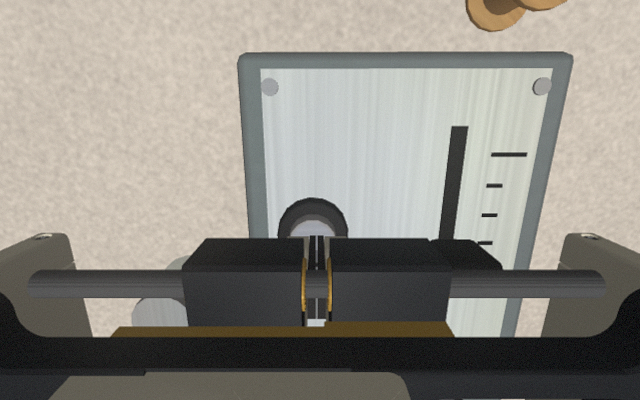

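The button at (313,225) lies right under the closed fingertips. I'll press in small steps.

Emit:
{"name": "apply_moves", "arguments": {
  "rows": [
    [[0,0.003,0],0],
    [[0,0.006,0],0],
    [[0,0.009,0],0],
    [[0,0.012,0],0],
    [[0,0.012,0],0]
  ]
}}

```text
time_s: 20.5
tcp_pos: [0.6417, -0.1203, 0.1588]
eef_rot: [-90.0, 0.0, 69.3]
contact_force: [1.0, -0.2, 0.5]
gripper_width: 0.0004
```

Emit:
{"name": "apply_moves", "arguments": {
  "rows": [
    [[0,0.001,0],0],
    [[0,0.002,0],0],
    [[0,0.003,0],0],
    [[0,0.003,0],0]
  ]
}}

```text
time_s: 21.0
tcp_pos: [0.642, -0.1203, 0.1563]
eef_rot: [-90.0, -0.0, 69.4]
contact_force: [-0.6, 0.3, 2.3]
gripper_width: 0.0005
```

Emit:
{"name": "apply_moves", "arguments": {
  "rows": [
    [[0,0.001,0],0],
    [[0,0.002,0],0],
    [[0,0.003,0],0],
    [[0,0.003,0],0]
  ]
}}

```text
time_s: 21.5
tcp_pos: [0.642, -0.1202, 0.1532]
eef_rot: [-90.0, -0.0, 69.4]
contact_force: [-1.3, 0.8, 4.2]
gripper_width: 0.0003
```

Emit:
{"name": "apply_moves", "arguments": {
  "rows": [
    [[0,0.001,0],0],
    [[0,0.002,0],0],
    [[0,0.003,0],0],
    [[0,0.003,0],0]
  ]
}}

```text
time_s: 22.0
tcp_pos: [0.6421, -0.1203, 0.1518]
eef_rot: [-90.1, -0.0, 69.4]
contact_force: [-4.4, 1.6, 14.6]
gripper_width: 0.0002
```

Force went to about 4 N and then jumped to 15 N, so the button is at its end stop after about 6 mm. I'll retreat straight up.

Emit:
{"name": "apply_moves", "arguments": {
  "rows": [
    [[0,-0.003,0],0],
    [[0,-0.01,0],0],
    [[0,-0.025,0],0],
    [[0,-0.05,0],0],
    [[0,-0.08,0],0],
    [[0,-0.11,0],0],
    [[-0.03,-0.13,0.03],0],
    [[-0.06,-0.13,0.07],0],
    [[-0.09,-0.13,0.11],0],
    [[-0.11,-0.13,0.13],0],
    [[-0.11,-0.13,0.13],0],
    [[-0.11,-0.13,0.13],0]
  ]
}}

```text
time_s: 23.5
tcp_pos: [0.4819, -0.1773, 0.2808]
eef_rot: [-90.1, -0.0, 69.3]
contact_force: [-0.3, -0.3, 0.5]
gripper_width: 0.0008
```

```bash
python3 look.py 9
```

```text
[ 0.48188631 -0.17732526  0.2808015 ] local x,y -0.07440052847982982 -0.10981306293400747 [-0.31571561 -0.28341654  0.47718047]
```

View pics/scene9.png

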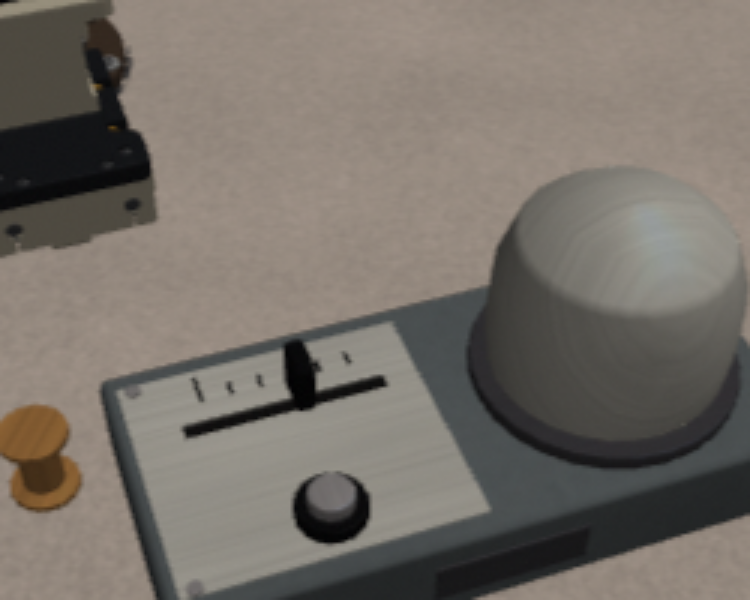

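View pics/wrist9.png

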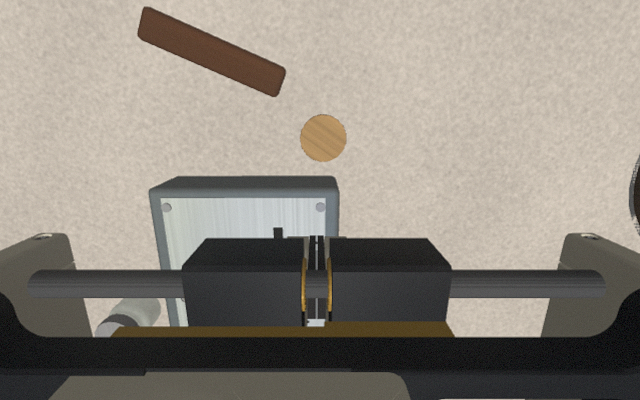

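In scene9 the lever is still at (300,375), in the third notch. The button is up at (331,495), the spool has not moved and the gripper is clear.

```bash
python3 -c "
from plant import *
print(close_job())"
```

```text
the job is handed in; nothing more can be done
None
```

The job is done and handed in at about 24 s of the 64 s allowed. The hand-in gave no verdict.

- **Off stop:** with the fingers closed, I pushed the lever back with their outside until the hard stop answered with 11 N.
- **Third notch:** I pushed it towards the dome slowly, checking by picture at the second notch. On the third ridge the force rose to 4 N and dropped to zero, and I stopped there. The next picture showed the lever on the third short tick. I did not see or feel the first click separately.
- **Start button:** I pressed it about 6 mm. The force was about 4 N, then jumped to 15 N at the end of travel. I then lifted straight up and moved clear.

The last pictures show the lever still in the third notch, the button up again, the gripper touching nothing and the spool and brush apparently in place. The pin jar was last seen only at the edge of the wrist picture and I did not re-measure it, but the arm stayed well clear of it. No check failed or disagreed beyond 1–3 mm of calibration scatter.

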